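# Hitch the wooden toy trailer to the toy tractor

### The arm

A 6-joint arm with a two-finger parallel gripper is mounted at the origin on the work surface. World frame = base frame: x ahead of the robot, y to its left, z up, the work surface at z = 0. Lengths are in m, angles in rad, forces in N, time in s.
With the tool pointing down it reaches from about 0.425 to 0.95 m from the base axis. Payload 3.5 kg.
Tool frame: the origin (TCP) lies midway between the tips of the shut fingers; the grasp point (between the pads) lies 19 mm behind it; z points along the fingers, y is the line along which they close (so a half turn about z gives the same grasp; the last joint's range is limited). The gripper opens to 85 mm and grips with 20 to 120 N. Pads are 22 mm wide; open, the fingers measure 114 mm over their backs; the gripper's body (76 mm by 85 mm) begins 54 mm behind the grasp point. The pads swing forward as they close: fully open they stand 13 mm farther back than shut.
Start: joints at [-1.281, 0.286, 1.577, -0, 1.279, -0.15], TCP at [0.287, -0.611, 0.231] pointing down, gripper open.
Joint ranges: [-2.77, 2.77], [-0.9, 2.22], [0.21, 2.48], [-1.53, 4.67], [0.24, 2.81], [-2.84, 2.84]. Speed limits (rad/s): [2.79, 2.79, 3.14, 3.14, 3.14, 3.14].

### API

Orientations are given as a unit quaternion [x, y, z, w].
In Python, from plant import ctrl gives the robot as it stands.
- The arm moves only by the tool arm_command, never from a script. Its argument "steps" is one flat list of numbers, 5 for each row, row after row: the opening in per cent of the stroke, from 0 (shut) to 100 (fully open), then the shift along the tool's x, y, z each as a share of 25 mm, from -1 to 1, then the turn about the tool's z as a share of 0.1 rad, from -1 to 1. In form: [grip, tx, ty, tz, spin, grip, tx, ty, tz, spin, ...]. A call has 1 to 8 rows; each row shifts and turns the commanded pose from where the row before left it, along the tool's axes as they then stand; what a row does not reach is not made up. A row lasts 1/12 s, in which the tool goes at most 41.7 mm and 7.16 degrees, less where a joint would pass 70% of its speed; a pose out of reach is approached as far as the arm can. A call with a number of a shift or a turn outside -1 to 1 is refused whole. A call with a gripper value outside its range is refused whole. The fingers move at their own pace and stop on an object; "squeeze" is the grip in N (left out, the last holds). Time passes only in rows, so rows that do not move let the fingers close. It gives the time, the measured TCP pose, the force, the opening and the grip force at its end, in the units of the state.
- ctrl.get_state(): the state, without advancing time (a new reading comes with each control period).
- ctrl.read_camera(name): name is "side" or "top"; returns the picture (384x512x3 uint8, red, green, blue); there is no depth.
- ctrl.camera_model(name): a dict with "intrinsics" (3x3 intrinsics, pixels), "rvec" (rotation vector, rad) and "tvec" (3), from world to camera coordinates, as OpenCV has them. Camera axes: x right, y down, z forward; pixel columns grow to the right and rows downward; lengths in m; the calibration is good to about 2 mm. A picture is of the moment at which its call begins. camera_model takes no time and is no camera call.
- ctrl.sign_off(): hands the job in; it is judged then, once.
The state is a dict: "time": time; "qpos": joint angles; "dq": joint speeds; "joint_efforts": joint torques, N m; "eef_pos": TCP position; "tcp_rot": TCP orientation; "contact_force": force on the tool from outside, world axes, zero at the start; "wrist_torque": the same for the moment, N m; "opening": opening from 0.0 (shut) to 1.0 (fully open); "finger_force": force on a finger pad.
Only numpy, scipy, OpenCV 4.12 (cv2) and the standard library are available. Lean on these libraries where they do the work, as an engineer would, in place of code of your own. Each camera call takes 0.05 s, during which the arm holds its last target. There are 200 camera calls.

### The job

Hitch the toy log trailer to the toy tractor that has the ball on its tail (not to the lorry with the straight pin): lower the trailer's socket gently all the way onto the ball, without dropping it, with the trailer roughly in line behind the tractor. Then press the latch lever on top of the socket fully down and leave the trailer hitched, standing on its wheels.

Things in the scene. Friction and masses are not known exactly. Their poses are not given: they have to be found in the camera images.
- trailer: Loose wooden log trailer, 0.44 kg, on two fixed wheels and a prop leg. Origin: on the bench under its box's middle; x forward along the drawbar, z up. Box 110 (x) by 60 wide (y), 46 to 86 high, logs below its rim: grasp across the 60 at mid-length. Wheels 44 across at x=-40, out to y=+-48. Drawbar top 60 high, leg at x=95. Upside-down cup (socket) at x=155: rim 56 wide, 28 high; top 60 high.
- cup (a point): Point in the trailer's socket, 155 ahead of the trailer's origin, 41 above its underside, 13 below the socket's ceiling; axes as the trailer's. It meets the ball's centre when fully down. Mouth 48 wide, 36 at the ceiling. Fully down, the socket sits 4 mm higher than with the trailer on its leg: it rests on ball and wheels, nose 1 degree up, leg clear of the bench.
- ball (a point): Centre of the 26 mm steel ball, 45 above the bench, on the tail of the fixed tractor (seat back, bonnet, chimney, big rear and small front wheels). x: from the ball to the tractor's nose; z up. Tractor: 43 to 258 ahead of the ball, 120 wide, 108 high. Beside it, on either side, a fixed flat lorry (block cab, 106 high, equal wheels) has a straight 12 mm steel pin instead.
- latch (a joint): Lever on the socket, rad. Hinge along y over the socket's centre, 68 above the trailer's underside; arm 55 long, 20 wide, 8 thick, points back over the drawbar. At 0 it slopes up 0.5 rad (end 48 behind the hinge, 26 above it); at 0.5 it is flat, at its stop, upper face 76 over the bench when hitched. Stays where left; 2 to 4 N pushes it down with shut fingers 45 behind the hinge.

How it is judged:
On the way, in this order (a step that is already met when the one before it is completed fails the run):
1. the socket is fully down on the ball, the trailer level and roughly in line behind the tractor (horizontal distance between cup and ball below 0.014 m and z of cup in the frame of ball between -0.005 and 0.005 m and angle between trailer's own z axis and vertical below 0.1 rad and angle between the x axis of trailer and the x axis of ball, either way round below 0.4 rad), for 0.2 s.
2. the latch lever is pressed down with the socket still on the ball (horizontal distance between cup and ball below 0.014 m and z of cup in the frame of ball between -0.005 and 0.005 m and angle between trailer's own z axis and vertical below 0.1 rad and value of joint latch above 0.38 rad), for 0.1 s.
At the end, for the whole second after the job is handed in: The socket's point is within 14 mm of the ball's centre sideways and 5 mm in height, the trailer stands level within 0.10 rad and in line with the tractor within 0.40 rad, at rest, and the latch lever is down (above 0.38 rad) (all of step 2 and angle between the x axis of trailer and the x axis of ball, either way round below 0.4 rad and linear speed of trailer below 0.02 m/s); the robot touches nothing.
It fails at once if the trailer is dropped or banged onto the ball (faster than 0.45 m/s within 50 mm of it) (linear speed of trailer above 0.45 m/s and distance between cup and ball below 0.05 m).
It also fails if it takes over 48 s, if anything falls off the work surface, if the arm or the gripper's body presses on something with over 40 N, if the wrist force passes 120 N, or if a joint passes its speed limit or range.

## Working session

There is one attempt and no reset: what is moved stays moved. The work goes in short steps, Python scripts to look and compute and a tool call to move; the robot and the scene stay as the last step left them, time stands still between calls to the robot, and variables do not carry over. Pictures are saved under pics/ and viewed, at most 10 in all, crops included, and the job is handed in when it is done.

Besides the shell and the picture viewer there is one more tool, called after "Request:" as name(argument=value, ...) on one line, values as JSON. arm_command: Moves the arm, as the interface text tells. Its arguments: {"type":"object","properties":{"steps":{"type":"array","items":{"type":"number"}},"squeeze":{"type":"number"}},"required":["steps"]}

```bash
mkdir -p pics
cat > h.py <<'E'
import numpy as np,cv2
from plant import ctrl
def snap(n,f):
    im=ctrl.read_camera(n); cv2.imwrite('pics/'+f+'.png',im[:,:,::-1]); return im
def P(n):
    m=ctrl.camera_model(n); return np.array(m['intrinsics'],float),np.array(m['rvec'],float).ravel(),np.array(m['tvec'],float).ravel()
def proj(n,X):
    K,r,t=P(n); return cv2.projectPoints(np.atleast_2d(np.array(X,float)),r,t,K,None)[0].reshape(-1,2)
def ray(n,uv):
    K,r,t=P(n); R=cv2.Rodrigues(r)[0]; c=-R.T@t; d=R.T@np.linalg.inv(K)@np.array([*uv,1.]); return c,d/np.linalg.norm(d)
def atz(n,uv,z):
    c,d=ray(n,uv); return c+d*(z-c[2])/d[2]
def tri(a,b):
    c1,d1=ray('top',a);c2,d2=ray('side',b)
    s=np.linalg.lstsq(np.c_[d1,-d2],c2-c1,rcond=None)[0]
    p,q=c1+s[0]*d1,c2+s[1]*d2
    return (p+q)/2,np.linalg.norm(p-q)
E
python3 - <<'E'
from h import *
for n in('top','side'):
    snap(n,n+'0'); c,d=ray(n,(256,192)); print(n,c.round(3),d.round(3),P(n)[0][0,0])
s=ctrl.get_state();print(s['time'],s['tcp_rot'],s['eef_pos'])
E
```

```text
top [ 0.448 -0.028  1.105] [ 0.145 -0.005 -0.989] 423.9164762294449
side [0.296 0.807 0.724] [ 0.259 -0.759 -0.597] 409.3163739533452
0.1 [ 9.75916133e-01  2.18143328e-01 -8.84189404e-05 -1.08697435e-03] [ 0.28723338 -0.61016811  0.23004584]
```

View pics/top0.png

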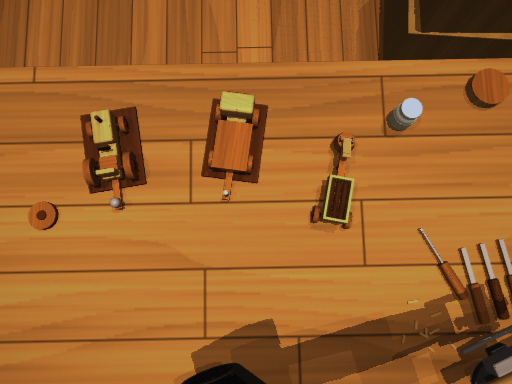

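View pics/side0.png

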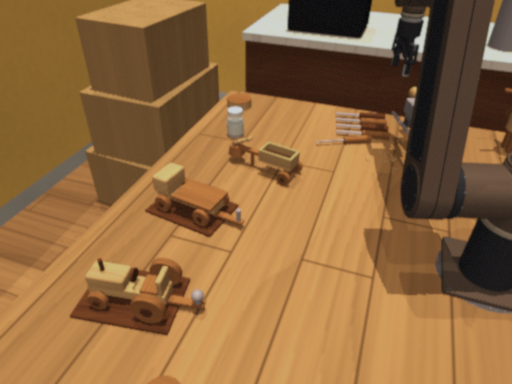

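The top view shows the tractor with its ball at about (117,203), the lorry's pin at (226,195), the trailer box at (339,199) and the socket at about (345,141). In the side view the ball is at about (198,298) and the trailer box at about (280,155). I'll zoom in on these in one composite.

Run:
```python
from h import *
t=cv2.imread('pics/top0.png');s=cv2.imread('pics/side0.png')
f=lambda im,x,y:cv2.resize(im[y:y+75,x:x+100],(400,300),interpolation=cv2.INTER_CUBIC)
f2=lambda im,x,y:cv2.resize(im[y:y+100,x:x+133],(400,300),interpolation=cv2.INTER_CUBIC)
cv2.imwrite('pics/comp.png',np.vstack([np.hstack([f2(t,280,130),f2(t,60,110)]),np.hstack([f(s,220,120),f(s,130,250)])]))
```

```text
(no output)
```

View pics/comp.png

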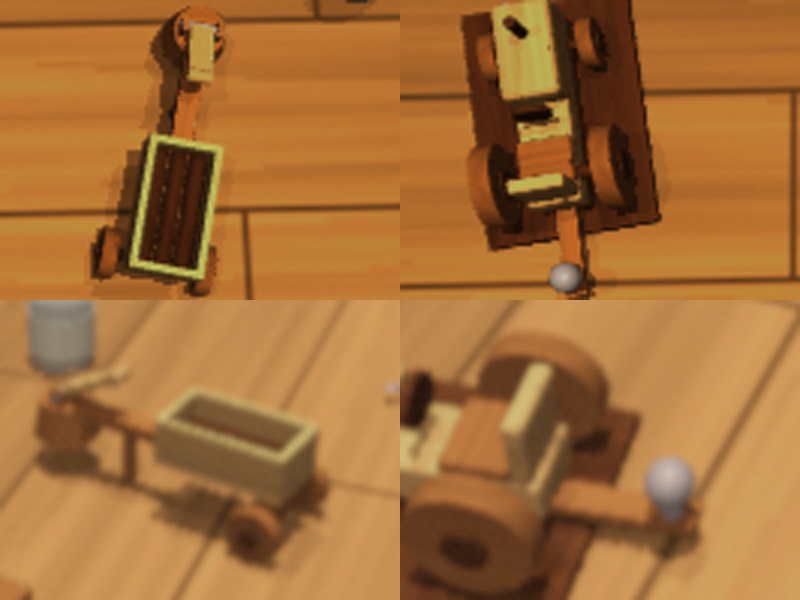

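Run:
```python
from h import *
T=[(330.2,175.6),(353.5,179.5),(347.5,222.4),(323.2,218.8)];S=[(259.2,152),(268.2,141.8),(299.5,152.7),(291,163)]
pts=[]
for a,b in zip(T,S):
    p,e=tri(a,b);pts.append(p);print(p.round(3),round(e,4))
pts=np.array(pts);print('c',pts.mean(0));A=np.array([atz('top',a,.086) for a in T]);print('top@86',A.round(3),A.mean(0))
d=A[0]+A[1]-A[2]-A[3];print('yaw',np.arctan2(d[1],d[0]))
d=A[0]+A[3]-A[1]-A[2];print('yaw+90',np.arctan2(d[1],d[0]),np.linalg.norm(d)/2)
t=cv2.imread('pics/top0.png')
hsv=cv2.cvtColor(t,cv2.COLOR_BGR2HSV)
def blob(n,x,y,r=12):
    hsv=cv2.cvtColor(cv2.imread(f'pics/{n}0.png'),cv2.COLOR_BGR2HSV)[y-r:y+r,x-r:x+r]
    m=(hsv[...,1]<80)&(hsv[...,2]>60); m=m.astype(np.uint8)
    k,l,s,c=cv2.connectedComponentsWithStats(m); i=1+np.argmax(s[1:,4]); print(n,s[i],c[i]+[x-r,y-r]); return c[i]+[x-r,y-r]
a=blob('top',117,203);b=blob('side',198,296);print('ball',tri(a,b),atz('top',a,.045),atz('side',b,.045))
# tractor axis from tail: bonnet centre line, top z~.07
print('cup top',atz('top',(280+203/3.0075,130+30/3.0075),.06))
# base plate corners of tractor
for u in [(60+63/3,110+15/3),(60+230/3,110),(60+258/3,110+218/3),(60+93/3,110+249/3)]: print('plate',atz('top',u,.006).round(3))
```

```text
[ 0.638 -0.218  0.072] 0.0008
[ 0.626 -0.273  0.081] 0.0024
[ 0.521 -0.255  0.074] 0.0001
[ 0.531 -0.197  0.069] 0.0
c [ 0.57893927 -0.23568423  0.07413921]
top@86 [[ 0.635 -0.216  0.086]
 [ 0.624 -0.272  0.086]
 [ 0.52  -0.252  0.086]
 [ 0.53  -0.194  0.086]] [ 0.57715053 -0.23349479  0.086     ]
yaw -0.19664087434926425
yaw+90 1.3933647356072583 0.058087857266016625
top [ 5  7 10  9 76] [114.59210526 202.07894737]
side [  6   5  11  16 125] [197.008 295.92 ]
ball (array([0.58581647, 0.32391879, 0.04101966]), np.float64(0.0006174574068891334)) [0.58500496 0.32249714 0.045     ] [0.58444227 0.32677057 0.045     ]
cup top [ 0.73067263 -0.26862251  0.06      ]
plate [0.828 0.433 0.006]
plate [0.839 0.284 0.006]
plate [0.64  0.254 0.006]
plate [0.615 0.398 0.006]
```

Request:
arm_command(steps=[100,1,-0.51,0,0,100,1,-0.51,0,0,100,1,-0.51,0,0,100,1,-0.51,0,0,100,1,-0.51,0,0,100,1,-0.51,0,0,100,1,-0.51,0,0,100,1,-0.51,0,0], squeeze=90)

```text
time: 0.77
eef_pos: [0.4254, -0.4318, 0.2307]
tcp_rot: [0.976, 0.218, -0.0, -0.001]
contact_force: [-0.1, -0.6, 0.3]
opening: 0.999
finger_force: 0.0
```

Request:
arm_command(steps=[100,1,-0.51,0,0,100,1,-0.51,0,0,100,1,-0.51,0,0,100,1,-0.51,0,0,100,1,-0.51,0,0,100,1,-0.51,0,0,100,1,-0.51,0,0,100,1,-0.51,0,0])

```text
time: 1.43
eef_pos: [0.5629, -0.2544, 0.2307]
tcp_rot: [0.976, 0.218, -0.0, -0.0]
contact_force: [0.7, 0.2, -0.4]
opening: 0.997
finger_force: 0.0
```

Request:
arm_command(steps=[100,0,0,0,0.92,100,0,0,0,0.92,100,0,0,0,0.92,100,0,0,0,0.92,100,0,0,0,0.92,100,0,0,0,0.92,100,0,0,0,0.92,100,0,0,0,0])

```text
time: 2.1
eef_pos: [0.5622, -0.2556, 0.2306]
tcp_rot: [0.995, -0.103, -0.001, -0.0]
contact_force: [0.2, -0.2, 0.2]
opening: 1.007
finger_force: 0.0
```

```bash
cat >> h.py <<'E'
def st():
    s=ctrl.get_state();q=s['tcp_rot'];from scipy.spatial.transform import Rotation as R
    M=R.from_quat(q).as_matrix();print('t',round(s['time'],2),'p',s['eef_pos'].round(4) if hasattr(s['eef_pos'],'round') else s['eef_pos'],'yaw',round(np.arctan2(M[1,0],M[0,0]),4),'zax',M[:,2].round(3),'op',s['opening'],'F',np.round(s['contact_force'],1),'T',np.round(s['wrist_torque'],2),'ff',s['finger_force'])
    return np.array(s['eef_pos']),M
E
python3 - <<'E'
from h import *
p,M=st(); snap('top','top1')
d=np.array([.577,-.2335,.15])-p; print(M.T@d/.025)
t=cv2.imread('pics/top1.png');cv2.imwrite('pics/c1.png',cv2.resize(t[100:250,260:460],(800,600),interpolation=cv2.INTER_CUBIC))
E
```

```text
t 2.1 p [ 0.5622 -0.2556  0.2306] yaw -0.2057 zax [-0.001  0.001 -1.   ] op 1.0069624339704337 F [ 0.2 -0.2  0.2] T [0.02 0.04 0.  ] ff 0.0
[ 0.40309345 -0.98491424  3.2253938 ]
```

View pics/c1.png

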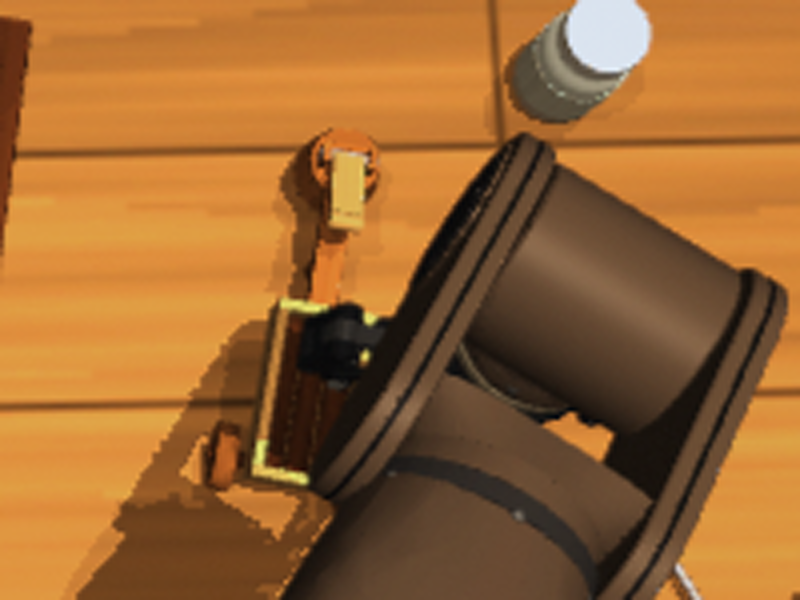

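The arm hides the trailer's right side in this close view (trailer box top-left rim about (270,300)-(260,470) in the crop), but the earlier fix agrees. I'll go down in two stages.

Request:
arm_command(steps=[100,0.4,-0.98,0,0,100,0,0,1,0,100,0,0,1,0,100,0,0,1,0,100,0,0,1,0,100,0,0,0.3,0,100,0,0,0,0])

```text
time: 2.73
eef_pos: [0.5754, -0.2328, 0.1205]
tcp_rot: [0.995, -0.101, -0.003, -0.001]
contact_force: [0.6, -0.5, -0.7]
opening: 1.001
finger_force: 0.0
```

Run:
```python
from h import *
p,M=st(); snap('side','side1')
t=cv2.imread('pics/side1.png');cv2.imwrite('pics/c2.png',cv2.resize(t[90:210,200:360],(800,600),interpolation=cv2.INTER_CUBIC))
```

```text
t 2.73 p [ 0.5754 -0.2328  0.1205] yaw -0.2027 zax [-0.006  0.003 -1.   ] op 1.0006281265555288 F [ 0.6 -0.5 -0.7] T [0.01 0.02 0.03] ff 0.0
```

View pics/c2.png

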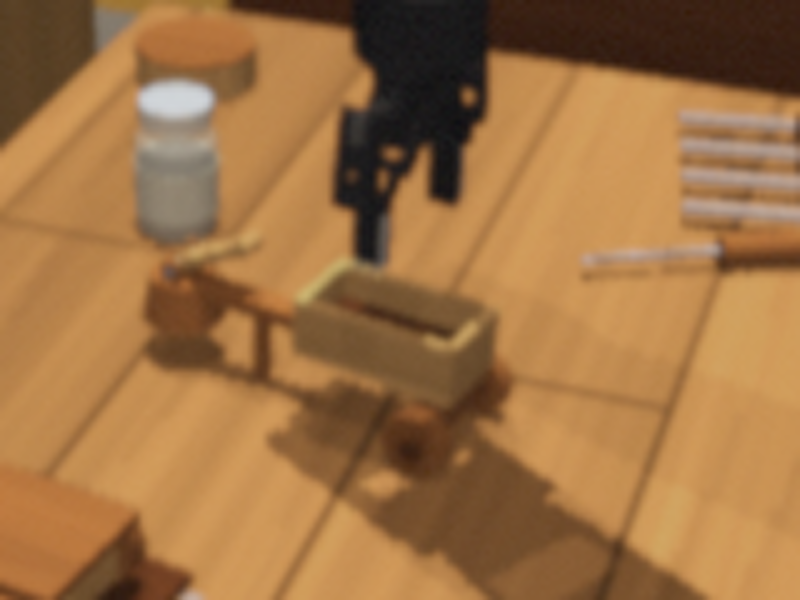

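The fingertips show at about crop (370,262) and (445,198), above and right of the box. I'll check them and the box against projections.

Run:
```python
from h import *
c=np.array([.5754,-.2328]);y=np.array([np.sin(.2),np.cos(.2)]);x=np.array([np.cos(.2),-np.sin(.2)])
f=lambda X:((proj('side',X)-[200,90])*5).round()
for s in(.045,-.045): print('tip',f([*(c+s*y),.133]))
o=np.array([.577,-.2335])
for a,b in((.055,.03),(.055,-.03),(-.055,-.03),(-.055,.03)): print('rim',f([*(o+a*x+b*y),.086]))
```

```text
tip [[369. 261.]]
tip [[441. 199.]]
rim [[297. 293.]]
rim [[346. 252.]]
rim [[503. 300.]]
rim [[458. 345.]]
```

Request:
arm_command(steps=[100,0,0.08,0.6,0,100,0,0,0.6,0,100,0,0,0.6,0,100,0,0,0.6,0,100,0,0,0.55,0,100,0,0,0,0])

```text
time: 3.28
eef_pos: [0.5761, -0.2355, 0.0487]
tcp_rot: [0.995, -0.102, -0.001, -0.001]
contact_force: [-1.0, 0.3, 0.5]
opening: 1.004
finger_force: 0.0
```

Request:
arm_command(steps=[80,0,0,0,0,75,0,0,0,0,70,0,0,0,0,60,0,0,0,0,40,0,0,0,0,40,0,0,0,0,40,0,0,0,0,40,0,0,0,0])

```text
time: 3.95
eef_pos: [0.5781, -0.2362, 0.0525]
tcp_rot: [0.995, -0.102, 0.001, 0.001]
contact_force: [-0.5, 1.7, 5.8]
opening: 0.692
finger_force: 96.0
```

Run:
```python
from h import *
st()
```

```text
t 3.95 p [ 0.5781 -0.2362  0.0525] yaw -0.2034 zax [ 0.003 -0.001 -1.   ] op 0.6922425733071274 F [-0.5  1.7  5.8] T [0.32 0.17 0.09] ff 95.98201274871826
```

Request:
arm_command(steps=[40,0,0,-0.3,0,40,0,0,-0.6,0,40,0,0,-0.8,0,40,0,0,-0.8,0,40,0,0,-0.8,0,40,0,0,-0.8,0,40,0,0,-0.6,0,40,0,0,-0.3,0])

```text
time: 4.62
eef_pos: [0.5772, -0.2364, 0.1772]
tcp_rot: [0.995, -0.102, 0.001, 0.001]
contact_force: [-0.1, -0.5, -4.0]
opening: 0.691
finger_force: 96.8
```

Run:
```python
from h import *
p,M=st(); snap('side','side2');snap('top','top2')
t=cv2.imread('pics/side2.png');u=cv2.imread('pics/top2.png')
cv2.imwrite('pics/c3.png',np.hstack([cv2.resize(t[60:180,190:300],(400,436),interpolation=cv2.INTER_CUBIC),cv2.resize(u[90:210,290:400],(400,436),interpolation=cv2.INTER_CUBIC)]))
g=np.array([.45,.295,p[2]])-p; print('tool units',M.T@g/.025)
```

```text
t 4.62 p [ 0.5772 -0.2364  0.1772] yaw -0.2043 zax [ 0.002 -0.002 -1.   ] op 0.6910727819883888 F [-0.1 -0.5 -4. ] T [-0.01  0.04  0.01] ff 96.76791429519653
tool units [ -9.29529862 -19.78232331  -0.05196873]
```

View pics/c3.png

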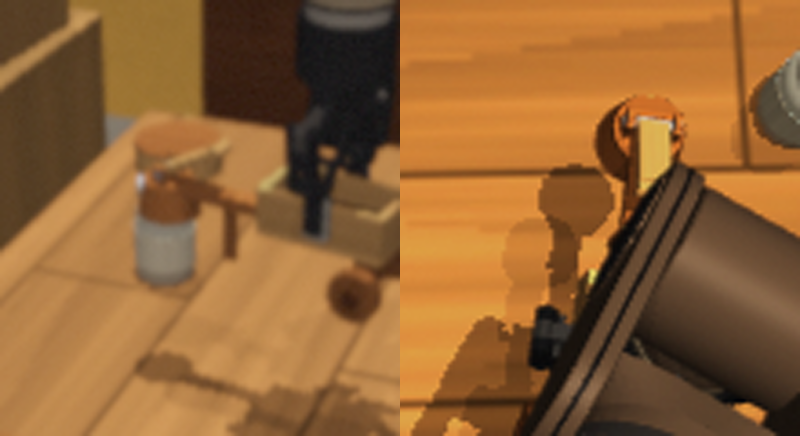

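The trailer is held level. In the left half the socket is at about crop (165,195); in the right half the socket is at about (645,125). I'll carry it across at this height.

Request:
arm_command(steps=[40,-0.2,-0.45,0,0,40,-0.42,-0.9,0,0,40,-0.42,-0.9,0,0,40,-0.42,-0.9,0,0,40,-0.42,-0.9,0,0,40,-0.42,-0.9,0,0,40,-0.42,-0.9,0,0,40,-0.42,-0.9,0,0])

```text
time: 5.38
eef_pos: [0.532, -0.0525, 0.1727]
tcp_rot: [0.995, -0.102, -0.002, -0.001]
contact_force: [0.2, 0.5, -4.3]
opening: 0.693
finger_force: 97.0
```

Request:
arm_command(steps=[40,-0.42,-0.9,0,0,40,-0.42,-0.9,0,0,40,-0.42,-0.9,0,0,40,-0.42,-0.9,0,0,40,-0.42,-0.9,0,0,40,-0.42,-0.9,0,0,40,-0.42,-0.9,0,0,40,-0.42,-0.9,0,0])

```text
time: 6.05
eef_pos: [0.486, 0.1401, 0.1728]
tcp_rot: [0.995, -0.102, -0.002, 0.0]
contact_force: [0.0, 0.5, -4.1]
opening: 0.689
finger_force: 97.0
```

Request:
arm_command(steps=[40,-0.42,-0.9,0,0,40,-0.42,-0.9,0,0,40,-0.42,-0.9,0,0,40,-0.42,-0.9,0,0,40,-0.42,-0.9,0,0,40,-0.42,-0.9,0,0,40,-0.2,-0.45,0,0,40,0,0,0,0])

```text
time: 6.72
eef_pos: [0.4492, 0.2975, 0.1732]
tcp_rot: [0.995, -0.1, -0.002, 0.0]
contact_force: [0.0, 0.1, -3.2]
opening: 0.688
finger_force: 97.2
```

Request:
arm_command(steps=[40,0,0,0,-0.5,40,0,0,0,-0.6,40,0,0,0,-0.6,40,0,0,0,-0.6,40,0,0,0,-0.6,40,0,0,0,-0.6,40,0,0,0,0,40,0,0,0,0])

```text
time: 7.38
eef_pos: [0.4511, 0.2947, 0.1741]
tcp_rot: [0.997, 0.072, -0.001, 0.0]
contact_force: [0.7, -0.8, -4.7]
opening: 0.688
finger_force: 97.2
```

Run:
```python
from h import *
p,M=st(); snap('side','side3');snap('top','top3')
t=cv2.imread('pics/side3.png');u=cv2.imread('pics/top3.png')
cv2.imwrite('pics/c4.png',np.hstack([cv2.resize(t[210:360,130:264],(400,448),interpolation=cv2.INTER_CUBIC),cv2.resize(u[90:240,60:194],(400,448),interpolation=cv2.INTER_CUBIC)]))
ball=np.array([.585,.3235])
x=M[:2,0]; print('cup pred',p[:2]+.1555*x, 'cup px top',proj('top',[*(p[:2]+.1555*x),.185]),'side',proj('side',[*(p[:2]+.1555*x),.185]))
g=np.r_[ball-.1555*x-p[:2],0]; print('units',M.T@g/.025)
```

```text
t 7.38 p [0.4511 0.2947 0.1741] yaw 0.1435 zax [-0.002 -0.001 -1.   ] op 0.6875087044458837 F [ 0.7 -0.8 -4.7] T [0.01 0.13 0.03] ff 97.18255519866943
cup pred [0.60496282 0.31693272] cup px top [[ 96.56930948 185.26829958]] side [[184.28571432 241.01901982]]
units [-0.75272057 -0.3742194   0.00101219]
```

View pics/c4.png

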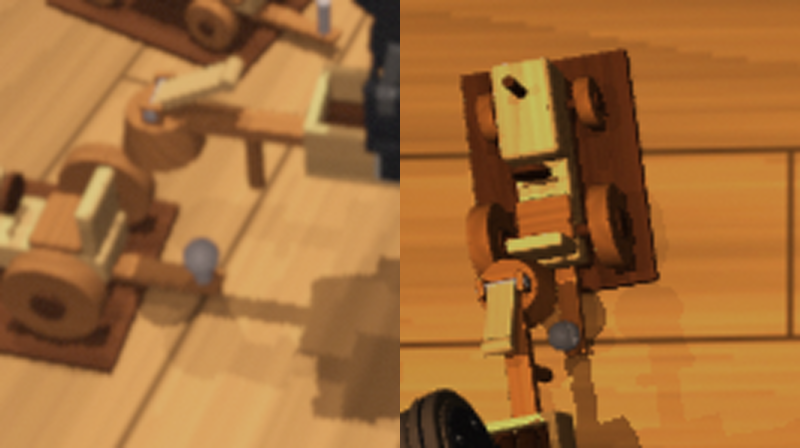

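Top view: the socket disc's centre is at about (96.2,185.5) in full pixels, against (96.6,185.3) predicted. The ball is at about (115,202), so the estimate holds. I'll move over the ball and lower until the rim is just above it.

Request:
arm_command(steps=[40,-0.4,-0.2,0,0,40,-0.35,-0.17,0,0,40,0,0,0.5,0,40,0,0,0.7,0,40,0,0,0.7,0,40,0,0,0.7,0,40,0,0,0.4,0,40,0,0,0,0])

```text
time: 8.15
eef_pos: [0.4289, 0.3011, 0.0965]
tcp_rot: [0.997, 0.073, -0.003, 0.001]
contact_force: [-0.7, -0.8, -4.3]
opening: 0.69
finger_force: 97.2
```

Run:
```python
from h import *
p,M=st(); snap('side','side4');snap('top','top4')
t=cv2.imread('pics/side4.png');u=cv2.imread('pics/top4.png')
cv2.imwrite('pics/c5.png',np.hstack([cv2.resize(t[220:350,140:256],(400,448),interpolation=cv2.INTER_CUBIC),cv2.resize(u[120:250,60:176],(400,448),interpolation=cv2.INTER_CUBIC)]))
x=M[:2,0]; l=p[2]-.0525;c=p[:2]+.1555*x;print('lift',l,'cup pred',c)
s=448/130
print('top disc px',(proj('top',[*c,.060+l])-[60,120])*s+[400,0],'side disc, rim centre, ball',(proj('side',[[*c,.060+l],[*c,.028+l],[.585,.3235,.045]])-[140,220])*s)
```

```text
t 8.15 p [0.4289 0.3011 0.0965] yaw 0.1461 zax [-0.006 -0.003 -1.   ] op 0.6896932925273301 F [-0.7 -0.8 -4.3] T [-0.05  0.15  0.01] ff 97.24941372871399
lift 0.04404543547824955 cup pred [0.58276761 0.32377117]
top disc px [[558.20497789 275.70167623]] side disc, rim centre, ball [[194.12443574 192.01381394]
 [198.02374844 228.84145162]
 [198.02693582 257.29722897]]
```

View pics/c5.png

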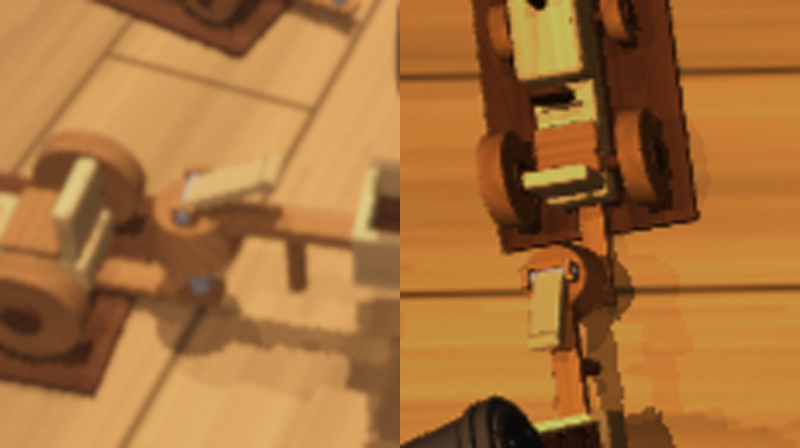

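The socket sits over the ball: in the left half the ball's underside is at about (200,285) with the socket centre at about (197,225), and in the right half the disc is at about (563,277). I'll lower it slowly.

Request:
arm_command(steps=[40,0.08,0,0.2,0,40,0,0,0.2,0,40,0,0,0.2,0,40,0,0,0.2,0,40,0,0,0.2,0,40,0,0,0.1,0,40,0,0,0.1,0,40,0,0,0,0])

```text
time: 8.92
eef_pos: [0.4332, 0.3021, 0.0693]
tcp_rot: [0.997, 0.073, -0.001, 0.0]
contact_force: [-1.0, 0.5, -4.3]
opening: 0.692
finger_force: 97.2
```

```bash
python3 -c "
from h import *
p,M=st();print(p[2]-.0525,p[:2]+.1555*M[:2,0])"
```

```text
t 8.92 p [0.4332 0.3021 0.0693] yaw 0.1458 zax [-0.001 -0.001 -1.   ] op 0.691938958074157 F [-1.   0.5 -4.3] T [ 0.06  0.05 -0.  ] ff 97.24570512771606
0.016843258183468095 [0.58703338 0.32471711]
```

Request:
arm_command(steps=[40,-0.04,0,0.12,0,40,-0.04,0,0.12,0,40,0,0,0.1,0,40,0,0,0.08,0,40,0,0,0.06,0,40,0,0,0,0])

```text
time: 9.42
eef_pos: [0.4314, 0.3019, 0.0577]
tcp_rot: [0.997, 0.073, -0.0, 0.0]
contact_force: [-0.2, -0.4, -3.1]
opening: 0.688
finger_force: 97.2
```

```bash
python3 -c "
from h import *
p,M=st();print(p[2]-.0525,p[:2]+.1555*M[:2,0])"
```

```text
t 9.42 p [0.4314 0.3019 0.0577] yaw 0.1458 zax [-0.001 -0.    -1.   ] op 0.6882049681082376 F [-0.2 -0.4 -3.1] T [ 0.    0.1  -0.02] ff 97.24599480628967
0.005162336232973616 [0.58523252 0.32453554]
```

Request:
arm_command(steps=[40,0,0,0.06,0,40,0,0,0.04,0,40,0,0,0.04,0,40,0,0,0,0])

```text
time: 9.75
eef_pos: [0.4322, 0.3023, 0.0552]
tcp_rot: [0.997, 0.073, 0.001, -0.0]
contact_force: [-2.2, -0.2, -0.3]
opening: 0.684
finger_force: 97.7
```

```bash
python3 -c "
from h import *
p,M=st();print(p[2]-.0525,p[:2]+.1555*M[:2,0])"
```

```text
t 9.75 p [0.4322 0.3023 0.0552] yaw 0.1458 zax [ 0.002  0.001 -1.   ] op 0.6842284231542065 F [-2.2 -0.2 -0.3] T [ 0.06 -0.15 -0.01] ff 97.66279578208923
0.0026690949133184663 [0.58607727 0.32492301]
```

Request:
arm_command(steps=[40,0,0,0.06,0,40,0,0,0.06,0,40,0,0,0,0,40,0,0,0,0])

```text
time: 10.08
eef_pos: [0.433, 0.3025, 0.0531]
tcp_rot: [0.997, 0.073, 0.001, -0.0]
contact_force: [-1.2, -0.5, 5.5]
opening: 0.688
finger_force: 95.7
```

```bash
python3 -c "
from h import *
p,M=st();print(p[2]-.0525,p[:2]+.1555*M[:2,0])"
```

```text
t 10.08 p [0.433  0.3025 0.0531] yaw 0.1457 zax [ 0.003  0.001 -1.   ] op 0.6879260959690116 F [-1.2 -0.5  5.5] T [-0.39 -0.18 -0.18] ff 95.6507956981659
0.0005864834351679907 [0.58683835 0.32503847]
```

Request:
arm_command(steps=[40,0,0,0,0,40,0,0,0,0,75,0,0,0,0,85,0,0,0,0,100,0,0,0,0,100,0,0,0,0,100,0,0,0,0], squeeze=30)

```text
time: 10.67
eef_pos: [0.4314, 0.302, 0.0513]
tcp_rot: [0.997, 0.073, -0.0, 0.0]
contact_force: [0.6, 0.7, 0.1]
opening: 1.0
finger_force: 0.0
```

Request:
arm_command(steps=[100,0,0,-0.4,0,100,0,0,-0.6,0,100,0,0,-0.8,0,100,0,0,-0.8,0,100,0,0,-0.8,0,100,0,0,-0.6,0,50,0,0,0,0,0,0,0,0,0])

```text
time: 11.33
eef_pos: [0.4322, 0.3023, 0.1529]
tcp_rot: [0.997, 0.073, 0.001, -0.0]
contact_force: [-0.5, -0.9, 0.3]
opening: 0.746
finger_force: 0.0
```

Run:
```python
from h import *
p,M=st(); snap('side','side5');snap('top','top5')
t=cv2.imread('pics/side5.png');u=cv2.imread('pics/top5.png')
cv2.imwrite('pics/c6.png',np.hstack([cv2.resize(t[220:350,140:256],(400,448),interpolation=cv2.INTER_CUBIC),cv2.resize(u[120:250,60:176],(400,448),interpolation=cv2.INTER_CUBIC)]))
x=np.array([np.cos(.146),np.sin(.146)]);c=np.array([.586,.3245]);s=448/130
h=c-.045*x
print('hinge,end pred top',(proj('top',[[*c,.072],[*(c-.048*x),.098]])-[60,120])*s+[400,0],'side',(proj('side',[[*c,.072],[*(c-.048*x),.098]])-[140,220])*s)
g=np.r_[h,.125]-p; print('press target',h,'units',M.T@g/.025)
```

```text
t 11.33 p [0.4322 0.3023 0.1529] yaw 0.1459 zax [ 0.003  0.001 -1.   ] op 0.7463619024697743 F [-0.5 -0.9  0.3] T [-0.02  0.04  0.03] ff 0.0
hinge,end pred top [[572.96325543 276.91114491]
 [568.14056902 340.27863266]] side [[192.53413297 228.30032045]
 [269.36017046 211.9350625 ]]
press target [0.54147876 0.31795332] units [4.41088884 0.01812392 1.12658594]
```

View pics/c6.png

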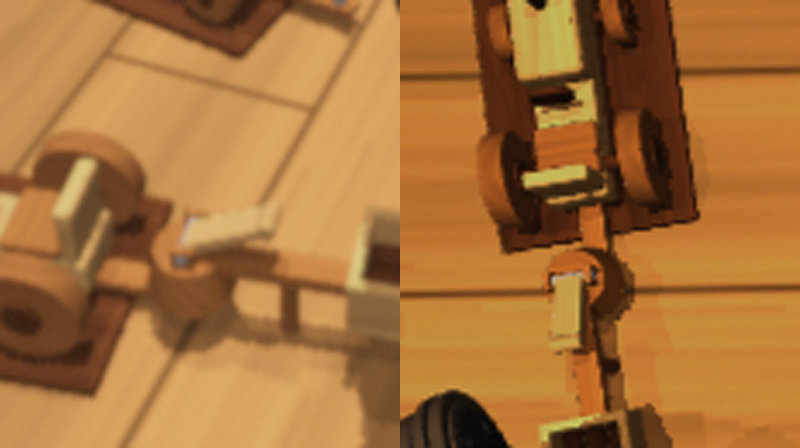

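The socket sits low over the ball with the trailer in line. The lever hinge is at about (574,280) and its end at about (570,350) in the right half, as predicted, and the lever is still up. Next I'll press it.

Request:
arm_command(steps=[0,0.5,0,0,0,0,0.8,0,0,0,0,0.8,0,0,0,0,0.8,0,0,0,0,0.8,0,0,0,0,0.71,0.02,0,0,0,0,0,0,0,0,0,0,0,0])

```text
time: 12.1
eef_pos: [0.5402, 0.3171, 0.1495]
tcp_rot: [0.997, 0.073, -0.002, 0.0]
contact_force: [-0.2, -0.6, -0.5]
opening: 0.001
finger_force: 0.0
```

Request:
arm_command(steps=[0,0,0,0.5,0,0,0,0,0.5,0,0,0,0,0.4,0,0,0,0,0.4,0,0,0,0,0.4,0,0,0,0,0.4,0,0,0,0,0.3,0,0,0,0,0,0])

```text
time: 12.77
eef_pos: [0.5399, 0.3172, 0.0768]
tcp_rot: [0.997, 0.073, -0.001, 0.0]
contact_force: [0.5, -0.2, 0.3]
opening: -0.002
finger_force: 0.0
```

```bash
python3 -c "
from h import *
p,M=st();print(M.T@(np.array([.5415,.318,.075])-p)/.025)"
```

```text
t 12.77 p [0.5399 0.3172 0.0768] yaw 0.1459 zax [-0.002 -0.001 -1.   ] op -0.0015788151206429873 F [ 0.5 -0.2  0.3] T [-0.03 -0.   -0.  ] ff 0.0
[ 0.06812336 -0.0206725   0.07314623]
```

Request:
arm_command(steps=[0,0,0,0.08,0,0,0,0,0.06,0,0,0,0,0.04,0,0,0,0,0,0])

```text
time: 13.1
eef_pos: [0.5413, 0.3177, 0.0758]
tcp_rot: [0.997, 0.073, 0.001, -0.0]
contact_force: [-0.9, -1.1, 4.2]
opening: 0.0
finger_force: 1.8
```

```bash
python3 -c "
from h import *
p,M=st()"
```

```text
t 13.1 p [0.5413 0.3177 0.0758] yaw 0.1458 zax [ 0.001  0.    -1.   ] op 0.00017784976778234085 F [-0.9 -1.1  4.2] T [-0.13  0.33  0.01] ff 1.834360733628273
```

The fingers have met the stop, with the tip at 76 mm and 4 N. I'll hold briefly, then raise and check.

Request:
arm_command(steps=[0,0,0,0.04,0,0,0,0,0,0,0,0,0,-0.3,0,0,0,0,-0.6,0,0,0,0,-0.8,0,0,0,0,-0.8,0,0,0,0,-0.8,0,0,0,0,-0.8,0])

```text
time: 13.77
eef_pos: [0.5408, 0.3175, 0.1771]
tcp_rot: [0.997, 0.073, 0.0, -0.0]
contact_force: [0.3, 0.1, 0.3]
opening: 0.002
finger_force: 0.0
```

Request:
arm_command(steps=[0,-0.6,0,0,0,0,-0.8,0,0,0,0,-0.8,0,0,0,0,-0.8,0,0,0,0,-0.5,0,0,0,0,0,0,0,0,0,0,0,0,0])

```text
time: 14.35
eef_pos: [0.4543, 0.305, 0.1764]
tcp_rot: [0.997, 0.073, 0.001, -0.0]
contact_force: [1.6, 0.0, -0.3]
opening: -0.0
finger_force: 0.0
```

Run:
```python
from h import *
p,M=st(); snap('side','side6');snap('top','top6')
t=cv2.imread('pics/side6.png');u=cv2.imread('pics/top6.png')
cv2.imwrite('pics/c7.png',np.hstack([cv2.resize(t[220:350,140:256],(400,448),interpolation=cv2.INTER_CUBIC),cv2.resize(u[120:250,60:176],(400,448),interpolation=cv2.INTER_CUBIC)]))
```

```text
t 14.35 p [0.4543 0.305  0.1764] yaw 0.1462 zax [ 0.001  0.    -1.   ] op -0.00011578421169482602 F [ 1.6  0.  -0.3] T [ 0.01 -0.01 -0.01] ff 0.0
```

View pics/c7.png

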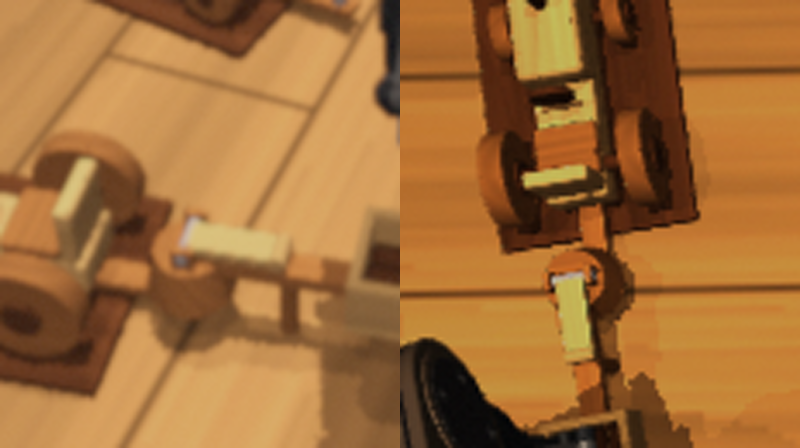

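The lever now lies flat along the drawbar (left half, (185,235) to (290,250)), and the socket is still down on the ball. I'll hand it in.

```bash
python3 -c "
from plant import ctrl
print(ctrl.sign_off())"
```

```text
the job is handed in; nothing more can be done
None
```

I hitched the trailer to the tractor's ball, in line behind it, and pressed the latch flat to its stop; the last pictures show the socket still down, and I handed the job in at about 14.5 s (no verdict came back).

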